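Put a heat sink away in the rotary parts tray

ROBOT

A 6-joint arm with a two-finger parallel gripper is mounted at the origin on a cart in front of the work surface, level with it; the furniture and walls round the work are solid. World frame = base frame: x ahead of the robot, y to its left, z up, the work surface at z = 0. Lengths are in m, angles in rad, forces in N, time in s.
With the tool pointing down it reaches from about 0.3 to 0.85 m from the base axis. Payload 5.4 kg.
Tool frame: the origin (TCP) lies at the very end of the fingers, on their centre line; the grasp point (between the pads) lies 19 mm behind it; z points along the fingers, y is the direction in which the jaws open and shut (so a half turn about z gives the same grasp; the last joint's range is limited). The gripper opens to 85 mm and grips with 20 to 120 N. Pads are 22 mm wide; open, the fingers measure 114 mm over their backs; the gripper's body (76 mm by 85 mm) begins 54 mm behind the grasp point. The pads swing forward as they close: fully open they stand 13 mm farther back than shut.
Start: joints at [1.037, 0.158, 1.597, -0, 1.386, -0.21], TCP at [0.183, 0.545, 0.231] pointing down, gripper open.
Joint ranges: [-2.91, 2.91], [-0.94, 2.29], [0.18, 2.7], [-1.29, 4.43], [0.17, 2.64], [-3, 3]. Speed limits (rad/s): [2.57, 2.57, 3.14, 3.14, 3.14, 3.14].

INTERFACE

Orientations are given as a unit quaternion [w, x, y, z].
In Python, from rig import manip, fingers, planner, optics gives the robot as it stands. Calls block until the motion is done:
- manip.reach(position, orientation): joint-space move of the TCP to a pose.
- manip.movel(position, frame=None, rate=0.15): straight line of the TCP; frame=None keeps the orientation; rate is the mean speed in m/s.
- manip.goto_joints(angles): joint-space move.
- fingers.gripper_to(opening): finger opening in m; the grip force is fixed at half the most; returns when the fingers have stopped.
- manip.wait(seconds).
- planner.inverse_kinematics(position, orientation): joint angles nearest the present ones, or None.
- optics.grab_frame(name): name is "side" or "top"; returns the picture (400x640x3 uint8, blue, green, red); there is no depth.
- optics.camera_model(name): a dict with "fx", "fy", "cx", "cy" (pixels), "extrinsics" (4x4, takes a point from camera to world coordinates). Camera axes: x right, y down, z forward; pixel columns grow to the right and rows downward; lengths in m; the calibration is good to about 2 mm. A picture is of the moment at which its call begins. camera_model takes no time and is no camera call.
A pose or a line that the arm cannot do raises manip.IKError and nothing moves.
- manip.finish_job(): hands the job in, once; it reports no verdict.
Readings, each from a call of its own:
- manip.read_time(): time.
- manip.read_joint_pos(): joint angles.
- manip.read_qd(): joint speeds.
- manip.read_joint_efforts(): joint torques, N m.
- manip.read_ee_pos(): TCP position.
- manip.read_tool_rot(): TCP orientation.
- manip.read_contact_force(): force on the tool from outside, world axes, zero at the start.
- manip.read_wrist_torque(): the same for the moment, N m.
- manip.read_width(): finger opening in m.
Only numpy, scipy, OpenCV 4.12 (cv2) and the standard library are available. Lean on these libraries where they do the work, as an engineer would, in place of code of your own. Each camera call takes 0.05 s, during which the arm holds its last target.

TASK

Turn the clear cover of the round parts tray by its post until its opening is fully over the compartment that holds the sample heat sink, and put the loose heat sink from the desk into that compartment. Then turn the cover back until its opening is fully over the solid, filled-in sector, so that every compartment is closed.

Things in the scene. Friction and masses are not known exactly. Their poses are not given: they have to be found in the camera images.
- tray: Fixed round dark tray, 224 mm wide (foot 236), rim 46 mm high; origin: centre of its underside, on the turning axis. 3 mm grey walls make five 72 degree sectors round a hub of radius 24 mm. The one along the tray's +x is filled solid (grey) to the rim; the others are compartments, floor 6 mm above the desk, radius 24 to 108 mm, centred 72, 144, 216, 288 degrees counter-clockwise from +x.
- dial_cover (a joint): Cover angle, rad, counter-clockwise from above positive; 0 = opening exactly over the solid sector; stops at +-2.9. Clear disc 222 mm wide, 4 mm thick, top 51.5 mm above the desk, central hub 32 mm wide, 10 mm high. Its opening is a 54 degree sector, radius 26 to 105 mm, with metal edging. Turns stiffly (about 1.5 N at the post) and stays where it is left.
- opening (a point): Centre of the cover's opening, on the opening's centre line, 70 mm from the axis, level with the top of the cover; its x axis points outward from the axis.
- post (a point): Top of the upright steel post on the cover, to push it round by: 14 mm in diameter, 40 mm high above the cover (top 91.5 mm above the desk), 80 mm from the axis, exactly opposite the opening.
- blank (a point): Centre of the top of the solid sector, 70 mm from the axis, 46 mm above the desk.
- compartment_0 (a point): Floor point of the compartment centred 72 degrees counter-clockwise from the solid sector: on its centre line, 70 mm from the axis, 6 mm above the desk.
- compartment_1 (a point): Floor point of the compartment centred 144 degrees counter-clockwise from the solid sector: on its centre line, 70 mm from the axis, 6 mm above the desk.
- compartment_2 (a point): Floor point of the compartment centred 216 degrees counter-clockwise from the solid sector: on its centre line, 70 mm from the axis, 6 mm above the desk.
- compartment_3 (a point): Floor point of the compartment centred 288 degrees counter-clockwise from the solid sector: on its centre line, 70 mm from the axis, 6 mm above the desk.
- sample_heat_sink: Sample heat sink, finned light metal block 24 x 30 x 18 mm, fixed to the floor of one of the four compartments (which one varies, its yaw too), on that compartment's centre line 45 mm from the axis; origin at the centre of its underside. The other compartments hold a wound ring choke, a longer (30 mm) and a shorter (20 mm) terminal plug, fixed likewise.
- heat_sink_center (a point): Centre (half-way up, 9 mm above its underside) of the loose heat sink that lies on the desk, to the right of the tray: same shape as the sample, 24 mm along its x, 30 mm along its y, 18 mm high, about 22 g.
- heat_sink: The same loose heat sink; origin at the centre of its underside.
There are look-alikes about, which are no part of the job. Several things look just like the heat_sink: the one meant starts farthest from the robot's base.

How it is judged:
By the outcome, as a careful person would: the job done as asked, in the order asked, and still so for the second after the job is handed in, with the robot touching nothing.
It also fails if it takes over 72 s, if anything falls off the work surface, if the arm or the gripper's body presses on something with over 40 N, if the wrist force passes 120 N, or if a joint passes its speed limit or range.

## Working session

There is one attempt and no reset: what is moved stays moved. The work goes in short steps, each a Python script; the robot and the scene stay as the last script left them, time stands still between calls to the robot, and variables do not carry over. Pictures are saved under pics/ and viewed, and the job is handed in when it is done.

```bash
mkdir -p pics; ls; python3 - <<'E'
from rig import manip, fingers, planner, optics
import cv2, numpy as np
np.set_printoptions(precision=4,suppress=True)
for n in ("side","top"):
    m=optics.camera_model(n); print(n,m["fx"],m["fy"],m["cx"],m["cy"]); print(np.array(m["extrinsics"]))
    cv2.imwrite(f"pics/{n}0.png",optics.grab_frame(n))
print(manip.read_time(),manip.read_ee_pos(),manip.read_tool_rot(),manip.read_width())
E
```

```text
pics
side 424.3973345567855 424.3973345567855 313.2047034255813 202.51036007534793
[[-0.9714 -0.1565  0.1783  0.3127]
 [-0.2369  0.5976 -0.766   0.6281]
 [ 0.0134 -0.7863 -0.6176  0.722 ]
 [ 0.      0.      0.      1.    ]]
top 428.29880712307533 428.29880712307533 315.33899609095346 198.1909174823442
[[-0.026  -0.9913  0.129   0.3892]
 [-0.9992  0.0298  0.028  -0.1405]
 [-0.0316 -0.1282 -0.9912  0.9172]
 [ 0.      0.      0.      1.    ]]
0.1 [0.1827 0.5446 0.2304] [-0.0003  0.1612  0.9869 -0.0008] 0.08517945581719716
```

View pics/side0.png

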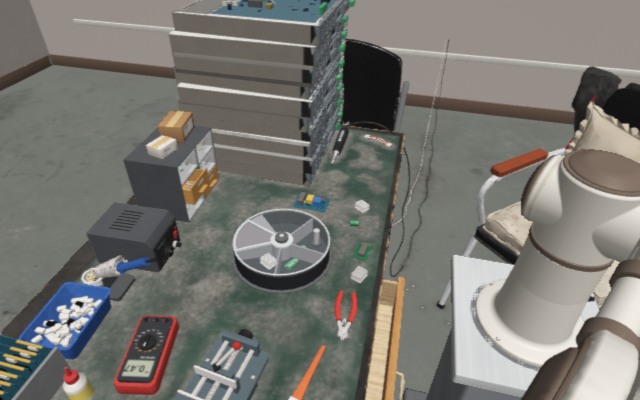

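View pics/top0.png

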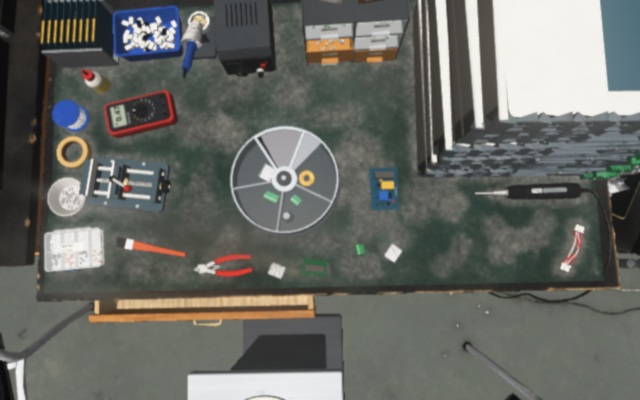

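```bash
python3 - <<'E'
import cv2, numpy as np
t=cv2.imread("pics/top0.png"); s=cv2.imread("pics/side0.png")
cv2.imwrite("pics/t_z.png",cv2.resize(t[115:290,220:420],None,fx=4,fy=3.4 if 0 else 4,interpolation=cv2.INTER_CUBIC)[:600])
cv2.imwrite("pics/t_z2.png",cv2.resize(t[230:290,260:420],None,fx=5,fy=5,interpolation=cv2.INTER_CUBIC))
cv2.imwrite("pics/s_z.png",cv2.resize(s[185:300,225:385],None,fx=5,fy=5,interpolation=cv2.INTER_CUBIC))
E
```

```text
(no output)
```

View pics/t_z.png

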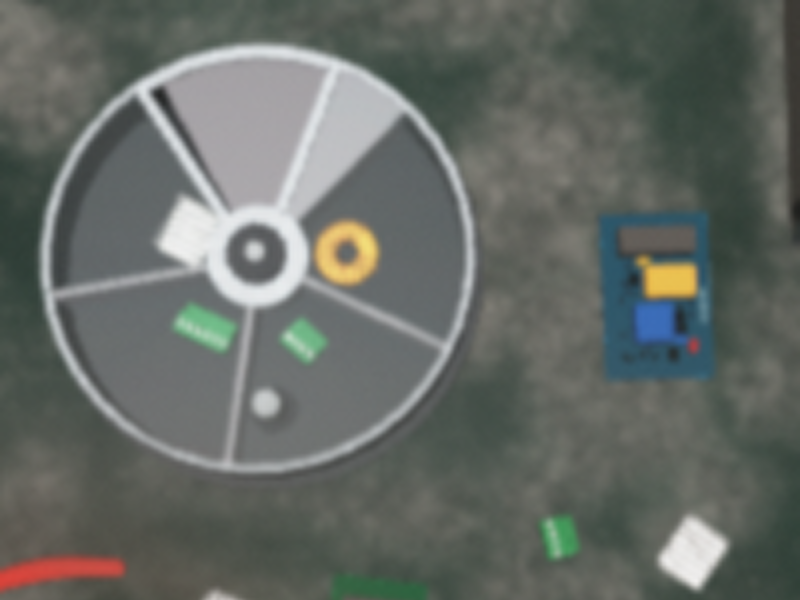

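View pics/t_z2.png

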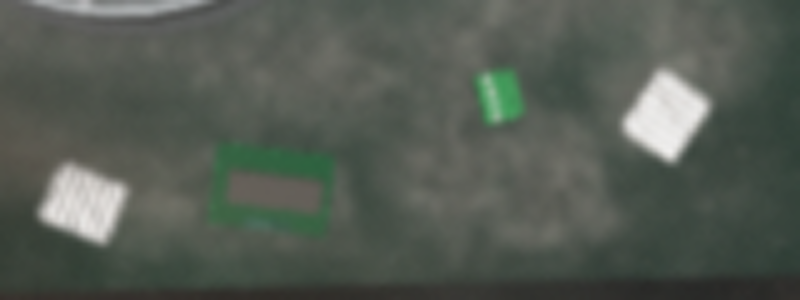

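View pics/s_z.png

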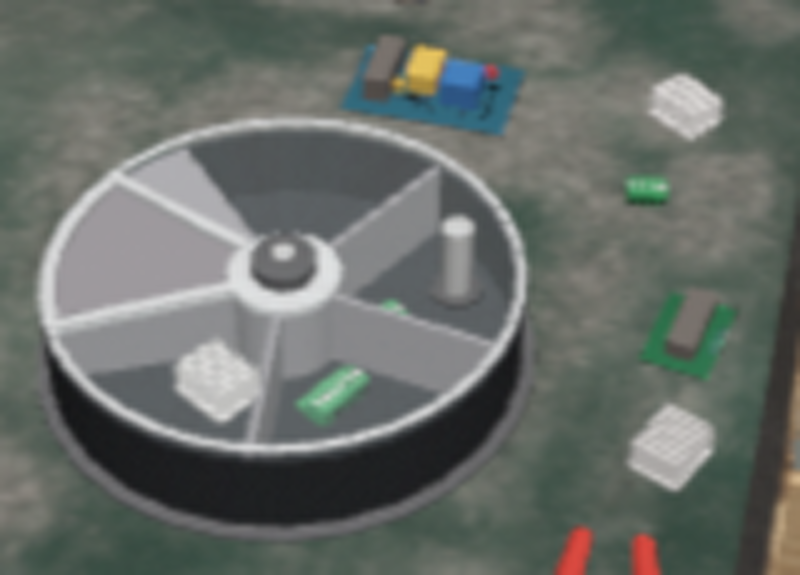

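```bash
cat > h.py <<'E'
from rig import manip, fingers, planner, optics
import cv2, numpy as np
np.set_printoptions(precision=4,suppress=True)
def cam(n):
    m=optics.camera_model(n); K=np.array([[m["fx"],0,m["cx"]],[0,m["fy"],m["cy"]],[0,0,1]]); return K,np.array(m["extrinsics"])
def P(n):
    K,T=cam(n); return K@np.linalg.inv(T)[:3]
def proj(n,X):
    X=np.atleast_2d(X); h=np.c_[X,np.ones(len(X))]@P(n).T; return h[:,:2]/h[:,2:]
def tri(a,b): # side px, top px
    X=cv2.triangulatePoints(P("side"),P("top"),np.array(a,float).reshape(2,1),np.array(b,float).reshape(2,1)); X=(X[:3]/X[3]).ravel()
    return X, proj("side",X)[0]-a, proj("top",X)[0]-b
def plane(n,uv,z):
    K,T=cam(n); d=T[:3,:3]@np.linalg.solve(K,[uv[0],uv[1],1]); o=T[:3,3]; return o+d*(z-o[2])/d[2]
E
python3 - <<'E'
from h import *
z=lambda u,v,f,ox,oy:((u+.5)/f-.5+ox,(v+.5)/f-.5+oy)
tz=lambda u,v:z(u,v,4,220,115); sz=lambda u,v:z(u,v,5,225,185); tz2=lambda u,v:z(u,v,5,260,230)
for nm,a,b in [("post",sz(458,224),tz(265,403)),("knob",sz(283,250),tz(255,250)),("sink",sz(686,95),tz2(666,115)),("sinkL",sz(672,435),tz2(83,203)),("sample",sz(215,370),tz(187,230))]:
    print(nm,*tri(a,b))
print("sink corners z.018",[plane("top",tz2(*p),.018)[:2] for p in [(664,68),(710,108),(672,164),(622,125)]])
R=[plane("top",tz(*p),.0515)[:2] for p in [(42,255),(472,250),(255,45),(255,470)]]
print("rim",R)
# walls bottoms/tops z=.046 : outer points
for p in [(55,295),(228,462),(440,347),(402,112)]: print(p,plane("top",tz(*p),.046)[:2])
print("edges",[plane("top",tz(*p),.0515)[:2] for p in [(143,92),(335,65)]])
E
```

```text
post [ 0.4647 -0.0594  0.0933] [0.0261 0.0042] [-0.0046 -0.0294]
knob [ 0.545  -0.0529  0.0651] [-0.0488 -0.0108] [0.0098 0.0545]
sink [ 0.3881 -0.2725  0.0187] [0.1272 0.0111] [-0.0198 -0.1604]
sinkL [ 0.3579 -0.0297  0.0169] [0.0712 0.0059] [-0.009  -0.0744]
sample [ 0.5655 -0.0122  0.0222] [0.2761 0.0645] [-0.0546 -0.2926]
sink corners z.018 [array([ 0.4072, -0.2728]), array([ 0.3902, -0.2909]), array([ 0.3677, -0.2742]), array([ 0.3842, -0.2543])]
rim [array([0.5485, 0.0588]), array([ 0.544 , -0.1629]), array([ 0.6563, -0.0532]), array([ 0.4347, -0.0496])]
(55, 295) [0.5282 0.0533]
(228, 462) [ 0.4394 -0.0353]
(440, 347) [ 0.4952 -0.145 ]
(402, 112) [ 0.6192 -0.1289]
edges [array([0.6331, 0.0058]), array([ 0.644 , -0.0948])]
```

```bash
cat >> h.py <<'E'
from scipy.spatial.transform import Rotation as Ro
C=np.array([.545,-.0526]); PHI=np.radians(-9.6)
def quat(a): # tool down, jaw axis y along world angle a
    y=np.array([np.cos(a),np.sin(a),0]); z=np.array([0,0,-1.]); q=Ro.from_matrix(np.c_[np.cross(y,z),y,z]).as_quat(); return [q[3],q[0],q[1],q[2]]
def postpose(a,z): # a: world angle (rad) of the post about axis
    return [C[0]+.08*np.cos(a),C[1]+.08*np.sin(a),z], quat(a-np.pi/2)
E
python3 - <<'E'
from h import *
d=np.radians
for a in (184.9,242.4,250,170): 
  for s in (0,np.pi):
    p,_=postpose(d(a),.06); print(a,s>0,planner.inverse_kinematics(p,quat(d(a-90)+s)))
for s in (0,np.pi):
  print("pick",planner.inverse_kinematics([.3873,-.2731,.003],quat(d(50.4)+s)))
  print("place",planner.inverse_kinematics([.5844,.0228,.008],quat(d(-27.6)+s)))
E
```

```text
184.9 False [-0.3855  0.1018  2.0294 -0.      1.0104 -2.0418]
184.9 True [-0.3855  0.1018  2.0294 -0.      1.0104  1.0998]
242.4 False None
242.4 True [-0.4699  0.2311  1.8804 -0.      1.0302  0.0118]
250 False None
250 True [-0.4688  0.2553  1.8508 -0.      1.0355 -0.1198]
170 False [-0.342   0.0987  2.0328 -0.      1.0101 -1.7383]
170 True [-0.342   0.0987  2.0328 -0.      1.0101  1.4033]
pick [-0.87    0.227   2.029  -0.      0.8856 -1.7496]
place [-0.1675  0.4557  1.7114 -0.      0.9746  0.3142]
pick [-0.87    0.227   2.029  -0.      0.8856  1.392 ]
place [-0.1675  0.4557  1.7114 -0.      0.9746 -2.8274]
```

```bash
cat >> h.py <<'E'
def pp(deg,z):
    a=np.radians(deg); p,_=postpose(a,z); return p,quat(a+np.pi/2)
def arc(d0,d1,z,rate=.1,step=10):
    n=max(1,int(np.ceil(abs(d1-d0)/step)))
    for a in np.linspace(d0,d1,n+1)[1:]:
        p,q=pp(a,z); manip.movel(p,q,rate)
def snap(tag):
    for n in ("side","top"): cv2.imwrite(f"pics/{n}{tag}.png",optics.grab_frame(n))
E
python3 - <<'E'
from h import *
p,q=pp(184.9,.16); manip.reach(p,q); print(manip.read_time())
fingers.gripper_to(.045)
p,q=pp(184.9,.075); manip.movel(p,q,.15)
print(manip.read_time(),manip.read_ee_pos(),manip.read_width(),manip.read_contact_force())
snap("1")
i=cv2.imread("pics/side1.png"); cv2.imwrite("pics/s1z.png",cv2.resize(i[100:300,200:400],None,fx=3,fy=3))
E
```

```text
2.4833
3.675 [ 0.4659 -0.0597  0.0757] 0.045067750879631795 [0.3703 0.4181 1.3674]
```

View pics/s1z.png

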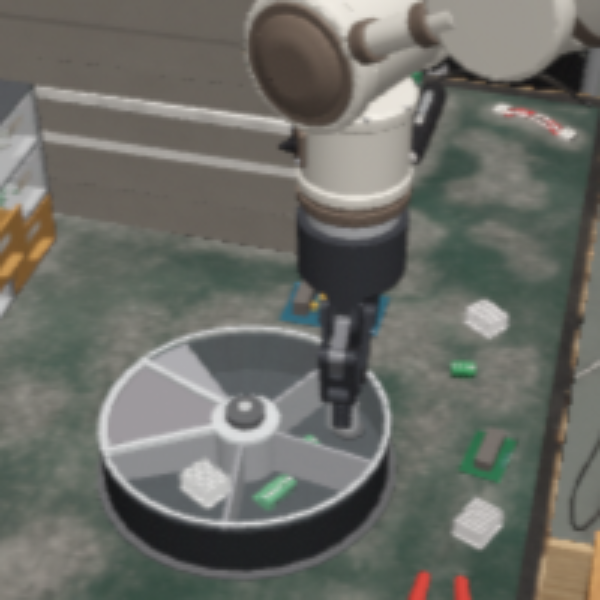

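The jaws straddle the post at about zoomed (345,425). I'll lower, close to a loose cage and turn the cover.

```bash
python3 - <<'E'
from h import *
p,q=pp(184.9,.063); manip.movel(p,q,.1)
fingers.gripper_to(.020); print(manip.read_width(),manip.read_contact_force())
arc(184.9,200,.063); print(manip.read_contact_force(),manip.read_ee_pos())
arc(200,242.4+2.1,.063); print(manip.read_contact_force(),manip.read_ee_pos(),manip.read_width())
fingers.gripper_to(.045)
p,q=pp(244.5,.16); manip.movel(p,q,.2)
manip.reach([.3873,-.2731,.12],quat(np.radians(50.4)+np.pi))
print(manip.read_time())
snap("2")
i=cv2.imread("pics/side2.png"); cv2.imwrite("pics/s2z.png",cv2.resize(i[185:300,225:385],None,fx=5,fy=5,interpolation=cv2.INTER_CUBIC))
i=cv2.imread("pics/top2.png"); cv2.imwrite("pics/t2z.png",cv2.resize(i[115:265,220:420],None,fx=4,fy=4,interpolation=cv2.INTER_CUBIC))
E
```

```text
0.020240235602190928 [ 0.4993 -0.3974  0.1202]
[-0.218   0.9889  0.1586] [ 0.4698 -0.0799  0.063 ]
[-0.2504 -0.2394  0.0058] [ 0.5103 -0.1245  0.063 ] 0.019877763369638177
8.7917
```

View pics/t2z.png

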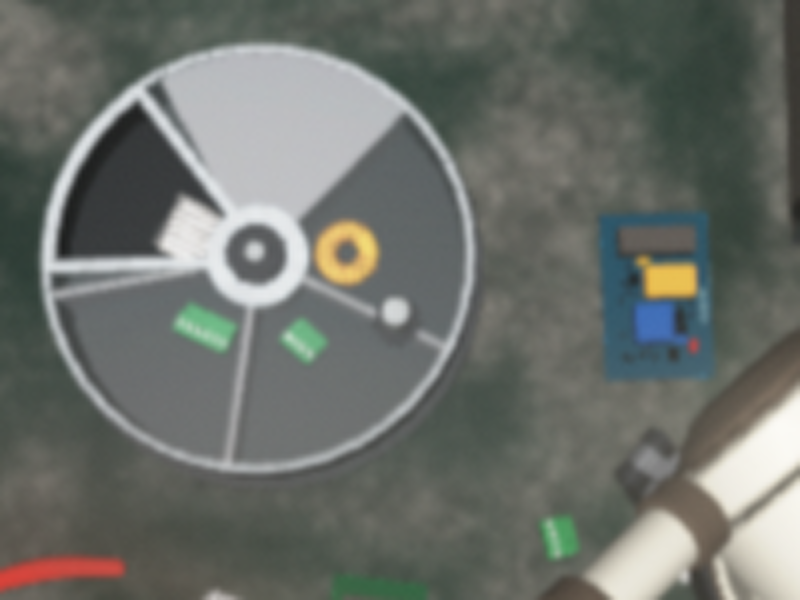

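View pics/s2z.png

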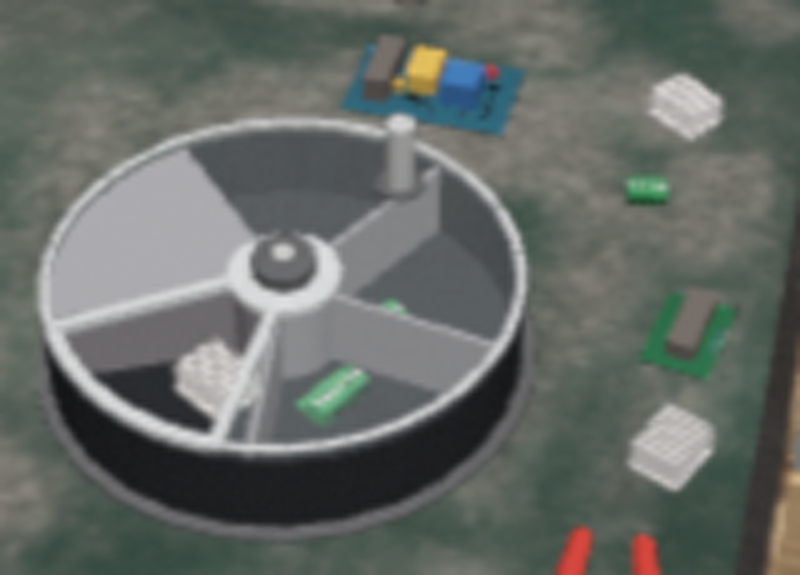

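```bash
python3 - <<'E'
from h import *
z=lambda u,v,f,ox,oy:((u+.5)/f-.5+ox,(v+.5)/f-.5+oy)
tz=lambda u,v:z(u,v,4,220,115); sz=lambda u,v:z(u,v,5,225,185)
ang=lambda X:np.degrees(np.arctan2(X[1]-C[1],X[0]-C[0]))%360
X,_,_=tri(sz(401,124),tz(395,311)); print(X,ang(X),np.linalg.norm(X[:2]-C))
Y=plane("top",tz(395,311),.0915);print(Y,ang(Y),ang(plane("side",sz(401,124),.0915)))
print([ang(plane("top",tz(*p),.0515)) for p in [(143,92),(52,265)]])
print("wall solid edge z.046", ang(plane("top",tz(163,85),.046)),"side",ang(plane("side",sz(57,325),.046)))
E
```

```text
[ 0.5078 -0.1234  0.0914] 242.28700392455931 0.08000319737094015
[ 0.508  -0.1234  0.0915] 242.38030476669775 242.10182336109347
[np.float64(33.52721380794523), np.float64(91.04953605864898)]
wall solid edge z.046 27.633458514335643 side 30.49111135170586
```

Cover measured at 62.3° (compartment centre 62.4°), so the opening lies fully within the sample's compartment. Next is the pick.

```bash
python3 - <<'E'
from h import *
fingers.gripper_to(.05)
manip.movel([.3873,-.2731,.003],None,.12)
fingers.gripper_to(.0); print("w",manip.read_width(),manip.read_contact_force())
manip.movel([.3873,-.2731,.12],None,.15)
print("w",manip.read_width(),manip.read_contact_force(),manip.read_time())
snap("3")
i=cv2.imread("pics/side3.png"); cv2.imwrite("pics/s3z.png",cv2.resize(i[120:270,300:420],None,fx=4,fy=4,interpolation=cv2.INTER_CUBIC))
E
```

```text
w 0.023308329317180663 [-0.5341 -0.7215  6.0503]
w 0.023318907409536026 [-0.428  -0.9847 -0.0306] 11.525
```

View pics/s3z.png

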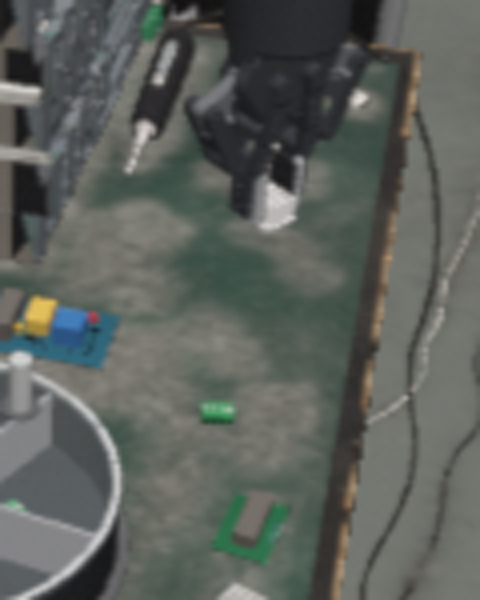

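Held (23.3 mm width, sink between the pads at zoomed (278,200)). Moving over the compartment.

```bash
python3 - <<'E'
from h import *
r=.085; a=np.radians(62.4); p=C+r*np.array([np.cos(a),np.sin(a)]); q=quat(a-np.pi/2)
manip.reach([*p,.15],q)
manip.movel([*p,.075],q,.15); print(manip.read_ee_pos(),p,manip.read_time(),manip.read_width())
snap("4")
i=cv2.imread("pics/side4.png"); cv2.imwrite("pics/s4z.png",cv2.resize(i[165:300,225:385],None,fx=4.4,fy=4.4,interpolation=cv2.INTER_CUBIC))
i=cv2.imread("pics/top4.png"); cv2.imwrite("pics/t4z.png",cv2.resize(i[115:265,220:420],None,fx=4,fy=4,interpolation=cv2.INTER_CUBIC))
E
```

```text
[0.5849 0.0222 0.0757] [0.5844 0.0227] 13.6167 0.023643274420095516
```

View pics/s4z.png

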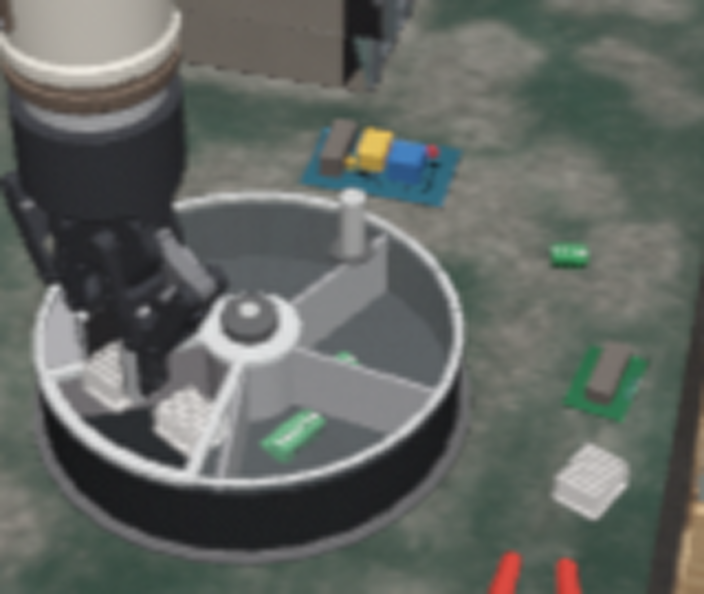

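View pics/t4z.png

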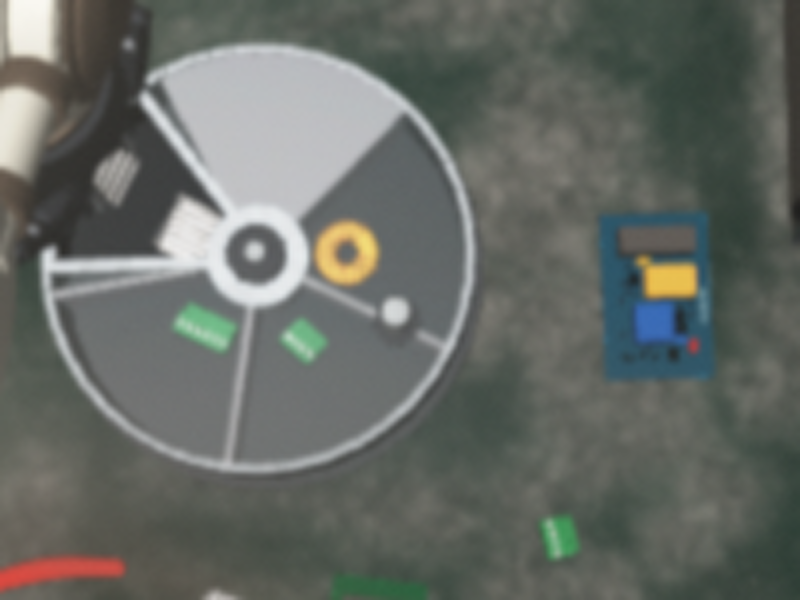

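```bash
python3 - <<'E'
from h import *
r=.085; a=np.radians(62.4); p=C+r*np.array([np.cos(a),np.sin(a)]); q=quat(a-np.pi/2)
f0=np.array(manip.read_contact_force())
for z in (.045,.03,.022,.018,.015,.0125,.011,.0095):
    manip.movel([*p,z],q,.1 if z>.02 else .05)
    f=np.array(manip.read_contact_force())-f0
    print(z,f,manip.read_ee_pos()[2],manip.read_width())
    if np.linalg.norm(f)>5: break
print(manip.read_time())
snap("5")
i=cv2.imread("pics/side5.png"); cv2.imwrite("pics/s5z.png",cv2.resize(i[165:300,225:385],None,fx=4.4,fy=4.4,interpolation=cv2.INTER_CUBIC))
E
```

```text
0.045 [ 0.3722 -1.8081 -0.0741] 0.044820323350517575 0.02335414083211065
0.03 [-1.1936 -1.0934  0.3368] 0.029573839487858876 0.023409671935280853
0.022 [ 0.0638 -0.9341  0.282 ] 0.021535851740148937 0.02363040930246726
0.018 [-0.616  -0.8491 -0.1708] 0.01779485620871489 0.023350238277044622
0.015 [ 0.0436 -1.0122 -0.5769] 0.014769307902474108 0.023062829176071428
0.0125 [-0.5382 -0.7337 -1.522 ] 0.012285231077073702 0.02312612535102572
0.011 [-0.5339  0.8049 -0.8669] 0.010859384069835755 0.023606850633272485
0.0095 [-1.2871 -0.4492  2.7189] 0.010008865286561846 0.023341232163540025
15.9667
```

View pics/s5z.png

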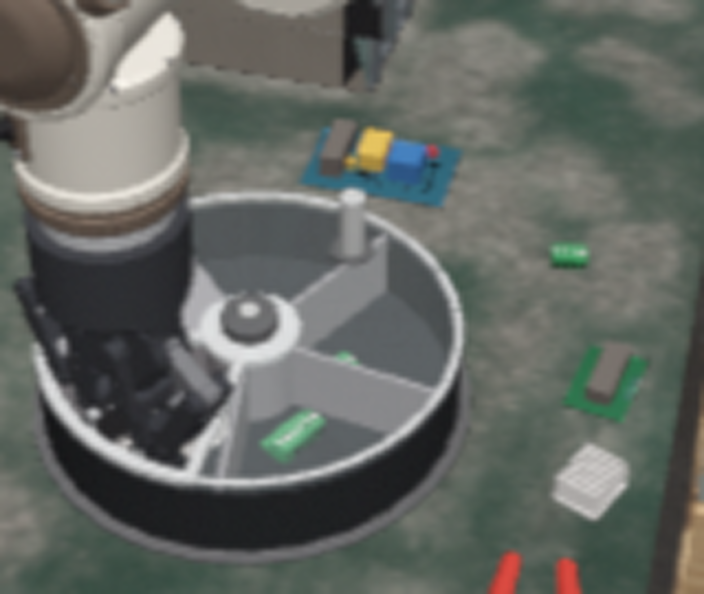

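Sink is on the floor (upward force at z≈0.010, as predicted). Open slightly and withdraw, then look.

```bash
python3 - <<'E'
from h import *
r=.085; a=np.radians(62.4); p=C+r*np.array([np.cos(a),np.sin(a)]); q=quat(a-np.pi/2)
fingers.gripper_to(.031); print(manip.read_width(),manip.read_contact_force())
manip.movel([*p,.03],q,.06); print(manip.read_contact_force())
manip.movel([*p,.16],q,.15)
fingers.gripper_to(.045)
pp_,q2=pp(242.3,.16); manip.reach(pp_,q2); print(manip.read_time())
snap("6")
i=cv2.imread("pics/side6.png"); cv2.imwrite("pics/s6z.png",cv2.resize(i[185:300,225:385],None,fx=5,fy=5,interpolation=cv2.INTER_CUBIC))
i=cv2.imread("pics/top6.png"); cv2.imwrite("pics/t6z.png",cv2.resize(i[115:265,220:420],None,fx=4,fy=4,interpolation=cv2.INTER_CUBIC))
E
```

```text
0.030909941319867396 [ 0.5227  0.1314 -0.4281]
[-0.2198  0.1089 -0.1896]
18.8083
```

View pics/s6z.png

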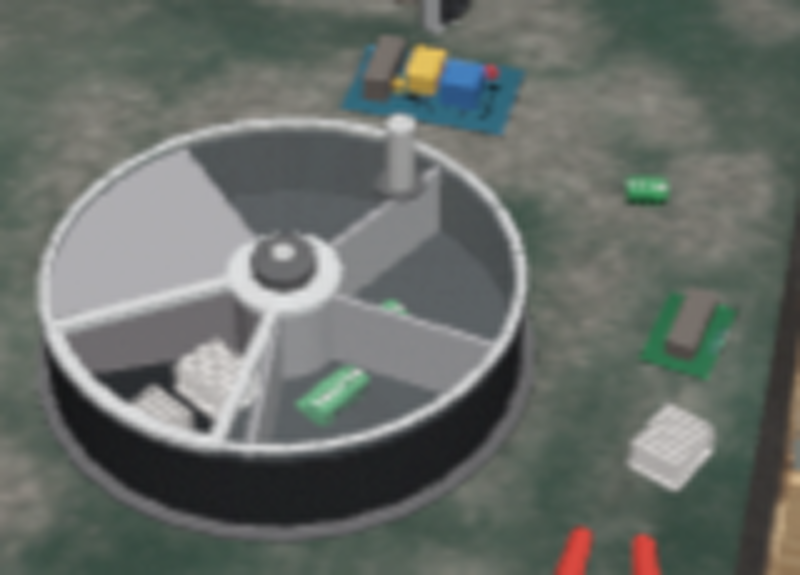

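View pics/t6z.png

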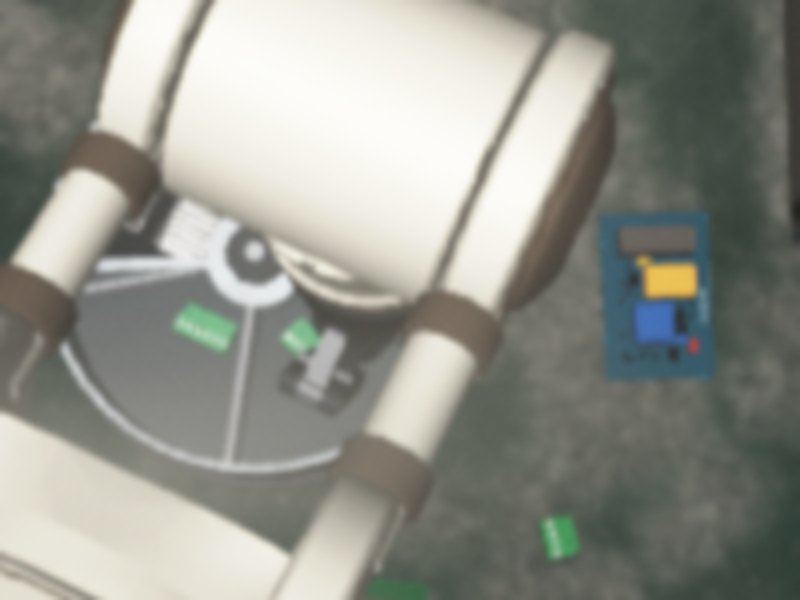

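The loose sink is on the compartment floor beside the sample (zoomed side (162,412)). Turning the cover back.

```bash
python3 - <<'E'
from h import *
p,q=pp(242.3,.063); manip.movel(p,q,.12)
fingers.gripper_to(.020); print(manip.read_width(),manip.read_contact_force())
end=170.4-2.1
arc(242.3,end,.063); print(manip.read_contact_force(),manip.read_ee_pos(),manip.read_width())
fingers.gripper_to(.045)
p,q=pp(end,.18); manip.movel(p,q,.2)
manip.reach([.3873,-.2731,.2],quat(np.radians(50.4)+np.pi))
print(manip.read_time())
snap("7")
i=cv2.imread("pics/side7.png"); cv2.imwrite("pics/s7z.png",cv2.resize(i[185:300,225:385],None,fx=5,fy=5,interpolation=cv2.INTER_CUBIC))
i=cv2.imread("pics/top7.png"); cv2.imwrite("pics/t7z.png",cv2.resize(i[115:265,220:420],None,fx=4,fy=4,interpolation=cv2.INTER_CUBIC))
E
```

```text
0.020050152640315334 [ 0.1548  0.3359 -0.3625]
[-0.7213 -0.1271 -0.6846] [ 0.4667 -0.0367  0.063 ] 0.020170114281146817
24.7833
```

View pics/s7z.png

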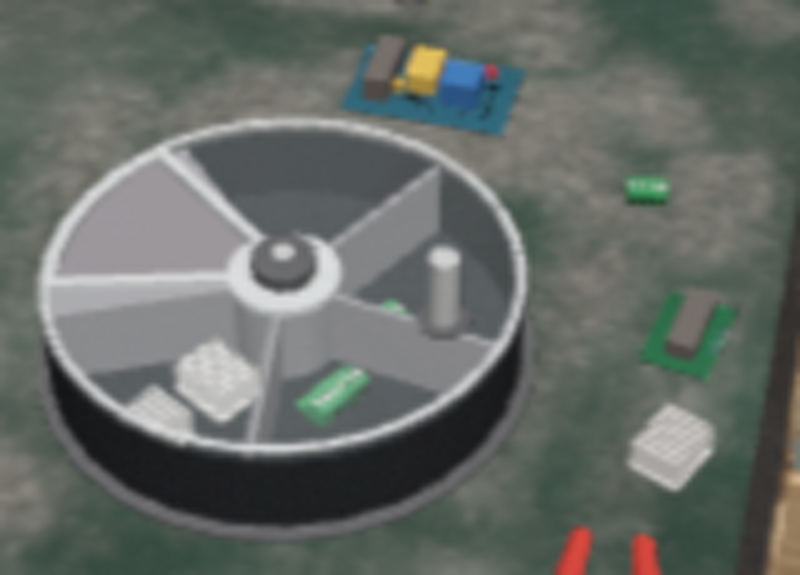

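View pics/t7z.png

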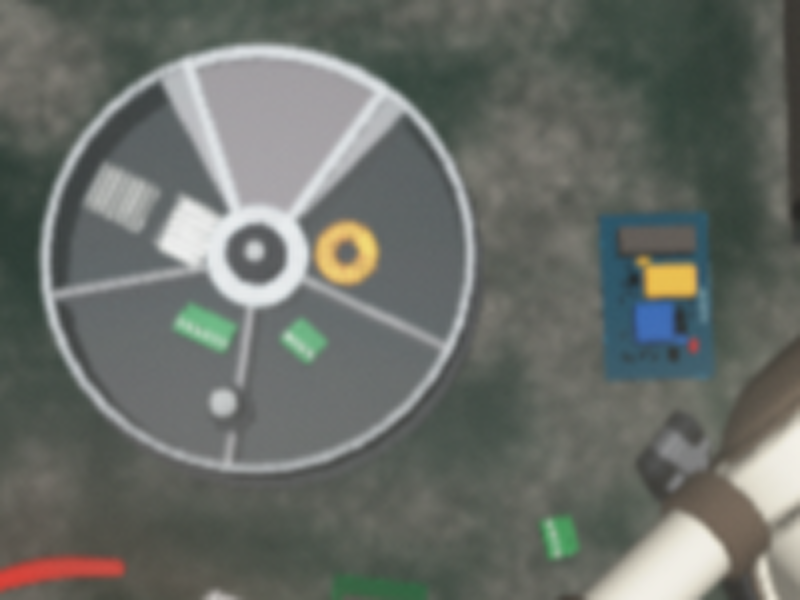

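```bash
python3 - <<'E'
from h import *
z=lambda u,v,f,ox,oy:((u+.5)/f-.5+ox,(v+.5)/f-.5+oy)
tz=lambda u,v:z(u,v,4,220,115); sz=lambda u,v:z(u,v,5,225,185)
ang=lambda X:np.degrees(np.arctan2(X[1]-C[1],X[0]-C[0]))
X,_,_=tri(sz(444,256),tz(223,404)); print(X,ang(X)-180)
print("edges",[ang(plane("top",tz(*p),.0515)) for p in [(188,65),(380,97)]],"walls",[ang(plane("top",tz(*p),.046)) for p in [(165,80),(402,112)]])
S=plane("top",tz(122,198),.024); print("sink",S,ang(S),np.linalg.norm(S[:2]-C))
E
```

```text
[ 0.4655 -0.0387  0.0922] -9.886109830187337
edges [np.float64(18.796806957832832), np.float64(-38.79699694997711)] walls [np.float64(26.458331363430453), np.float64(-45.81555879121361)]
sink [0.583  0.0221 0.024 ] 63.01861538787973 0.08385442809294116
```

```bash
python3 - <<'E'
from h import *
manip.finish_job(); print(manip.read_time())
E
```

```text
the job is handed in; nothing more can be done
the job is handed in; nothing more can be done
```

The job is done and handed in at about 25 s on the robot's clock, against the 72 s limit; no verdict was reported.

- **Cover to the sample:** I turned the cover by its post until the opening was over the sample heat sink's compartment, which is compartment_0. The opening measured 62.3° against 62.4° for the compartment centre, with about 6° clear between its edging and the wall on each side.
- **Heat sink:** I picked up the loose heat sink farthest from the base and lowered it through the opening until it touched the floor. It lies about 84 mm from the axis at 63°, beside the sample.
- **Cover back:** The last pictures put the opening at about -10.0° (-9.9° from the post). The solid sector is centred at -9.7° and its walls are at 26.5° and -45.8°. The opening's edging is at 18.8° and -38.8°, so it lies wholly over the solid sector and every compartment is closed.
- **Robot:** The arm ended clear, touching nothing. The contact forces I read were at most about 6 N.

No check failed; the height checks agreed to within 2 mm. One early reading of the solid sector's edge from the side picture (30.5°, against about 27° from the top) was off. I relied on the top view for it.

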